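Load the bench balance and latch its draught shield

ROBOT

A 6-joint arm with a two-finger parallel gripper is mounted at the origin on a cart in front of the work surface, level with it; the furniture and walls round the work are solid. World frame = base frame: x ahead of the robot, y to its left, z up, the work surface at z = 0. Lengths are in mm, angles in rad, forces in N, time in s.
With the tool pointing down it reaches from about 300 to 775 mm from the base axis. Payload 14.6 kg.
Tool frame: the origin (TCP) lies midway between the tips of the shut fingers; the grasp point (between the pads) lies manip.grasp_offset behind it (manip.grasp_offset is the distance from the TCP to the grasp point, in mm); z points along the fingers, y is the direction in which the jaws open and shut (so a half turn about z gives the same grasp; the last joint's range is limited). The gripper opens to 94 mm and grips with 3 to 60 N. Pads are 16 mm wide; open, the fingers measure 119 mm over their backs; the gripper's body (75 mm by 177 mm) begins 78 mm behind the grasp point.
Start: joints at [-1.242, 0.3, 1.521, -0, 1.321, -0.067], TCP at [212.043, -507.471, 205.446] pointing down, gripper open.
Joint ranges: [-3.03, 3.03], [-0.79, 2.21], [0.23, 2.52], [-1.04, 4.18], [0, 3.07], [-2.55, 2.55]. Speed limits (rad/s): [2.22, 2.22, 2.57, 3.14, 3.14, 3.14].

INTERFACE

Orientations are given as [roll, pitch, yaw] about the fixed x, y, z axes, in that order (R = Rz(yaw) Ry(pitch) Rx(roll)).
In Python, from cell import monitor, vision, order, manip gives the robot as it stands.
- The arm moves only by the shell command python3 -m jog 'ROWS' [FORCE]. ROWS is JSON, a list of rows, each a list of 7 numbers: the shift along the tool's x, y, z in cm, then the turn, a rotation vector about the tool's x, y, z in rad, then the opening in per cent of the stroke, from 0 (shut) to 100 (fully open). In form: [[tx, ty, tz, rx, ry, rz, jaw], ...]. A call has 1 to 8 rows; each row shifts and turns the commanded pose from where the row before left it, along the tool's axes as they then stand; what a row does not reach is not made up. A row lasts 1/10 s, in which the tool goes at most 50 mm and 8.59 degrees, less where a joint would pass 70% of its speed; a pose out of reach is approached as far as the arm can. A call is refused whole if a number of a shift passes 5 or a number of a turn 0.15, either way. A call with a gripper value outside its range is refused whole. The fingers move at their own pace and stop on an object; FORCE is the grip in N (left out, the last holds). Time passes only in rows, so rows that do not move let the fingers close. It gives the time, the measured TCP pose, the force and the opening at its end, in the units of the state.
- monitor.read_state(): the state, without advancing time (a new reading comes with each control period).
- vision.camera(name): name is "scene" or "top"; returns a dict with "color" (480x640x3 uint8, blue, green, red), "fx", "fy", "cx", "cy" (pixels), "distortion" ([k1, k2, p1, p2, k3] as OpenCV has them; the pictures are not rectified), "cam_to_world" (4x4, takes a point from camera to world coordinates). Camera axes: x right, y down, z forward; pixel columns grow to the right and rows downward; lengths in mm; the calibration is good to about 2 mm. A picture is of the moment at which its call begins. There is no depth.
- order.sign_off(): hands the job in, once; it reports no verdict.
The state is a dict: "clock": time; "joints": joint angles; "qd": joint speeds; "effort": joint torques, N m; "eef_pos": TCP position; "eef_rot": TCP orientation; "wrist_force": force on the tool from outside, world axes, zero at the start; "moment": the same for the moment, N m; "finger_gap": finger opening in mm.
Only numpy, scipy, OpenCV 4.12 (cv2) and the standard library are available. Lean on these libraries where they do the work, as an engineer would, in place of code of your own. Each camera call takes 0.05 s, during which the arm holds its last target.

TASK

Stand the largest of the three test weights upright in the middle of the weighing pan inside the open-topped draught shield, setting it down gently. Then push the shield's hinged door shut, slowly and without forcing it, until its sprung latch tongue has ridden over the strike and snapped in, so that the door stays shut by itself; leave the two smaller weights where they are.

Things in the scene. Friction and masses are not known exactly. Their poses are not given: they have to be found in the camera images.
- shield: fixed open-topped aluminium box, 174 mm square, on a grey base 190 x 180 mm; walls to 80 mm above the desk, 4 mm thick, inside about 164 mm wide. Origin: centre of the box, on the desk; x axis from the door side to the back wall, y to the hinge side, z up; turned up to 0.2 rad. Its whole -x side is the door. Pressing shield or door with more than 15 N bends them: damage
- pan_top (a point): centre of the top of the round steel weighing pan, 90 mm across, 22 mm above the desk, in the middle of the shield; the weight stands here
- door_hinge (a point): point on the door's upright hinge axis, level with the door's top edge, 80 mm above the desk; 85 mm to the -x and 80 mm to the +y of the shield's origin (and of the pan's centre), in the shield's axes
- draught_door (a joint): door angle, rad: 0 along the shield's y axis (nominally shut), positive as it opens outward to the shield's -x. Free edge 150 mm from the hinge (to -y when shut), 8 mm thick, edges 15 and 79 mm above the desk. Unlatched, a weak spring swings it back open to 0.4 rad or more. The strike is set up to 14 mm either way, so it snaps in and rests anywhere from -0.11 to +0.11 rad: feel for it
- door_push (a point): middle of the steel push plate (44 x 34 mm) on the door's outer face, 126 mm from the hinge, 60 mm above the desk; x axis into the shield, square to the door. Push here along +x: first only about 0.5 N, over some 20 mm the tongue riding up the strike (up to 9 N), a drop as it snaps in, then a sprung buffer, 8 N per mm. 11 to 12 N always snaps it in
- latch_tongue (a joint): how far the sloped steel latch tongue at the door's free edge is pressed back into its case, in m: 0 fully out (sprung out), 0.0095 fully in. It goes in to about 0.006 as it rides over the strike and springs out to 0 as it snaps in behind it
- weight_500g: the largest of three knobbed cylindrical test weights, 40 mm across, 52 mm high, 0.5 kg, brass; origin at the centre of its underside, z up. Bumping it down on the balance with more than 60 N damages the balance
- weight_500g_mid (a point): centre of the largest weight, half-way up, 26 mm above its underside; grasp its 40 mm wide body here from above
- weight_200g_mid (a point): centre of the middle test weight (30 mm across, 40 mm high), half-way up; leave it alone
- weight_100g_mid (a point): centre of the smallest test weight (24 mm across, 32 mm high), half-way up; leave it alone
There are look-alikes about, which are no part of the job. What is shaped like the weight_500g but green or orange is not meant.

How it is judged:
By the outcome, as a careful person would: the job done as asked, in the order asked, and still so for the second after the job is handed in, with the robot touching nothing.
It also fails if it takes over 59 s, if anything falls off the work surface, if the arm or the gripper's body presses on something with over 40 N, if the wrist force passes 120 N, or if a joint passes its speed limit or range.

## Working session

There is one attempt and no reset: what is moved stays moved. The work goes in short steps, Python scripts to look and compute and a shell command to move; the robot and the scene stay as the last step left them, time stands still between calls to the robot, and variables do not carry over. Pictures are saved under pics/ and viewed, and the job is handed in when it is done.

```bash
mkdir -p pics; ls; python3 - <<'E'
from cell import monitor, vision, order, manip
import cv2
print(monitor.read_state(), manip.grasp_offset, [a for a in dir(manip) if a[0]!='_'])
for n in ("scene","top"):
    c=vision.camera(n); cv2.imwrite(f"pics/{n}0.png",c["color"])
    print(n,{k:v for k,v in c.items() if k!="color"})
E
```

```text
pics
{'clock': 0.0, 'joints': array([-1.24160289e+00,  3.00485662e-01,  1.52159620e+00,  4.05836325e-06,
        1.32067515e+00, -6.66001998e-02]), 'qd': array([-0.00099209, -0.00304964, -0.0020646 , -0.0010541 ,  0.00174834,
       -0.00062013]), 'effort': array([-2.66621682e-04, -5.31802154e+01, -3.52730334e+01,  7.08201667e-02,
        2.44173309e-02, -7.58216947e-05]), 'eef_pos': array([ 211.96029604, -507.23132454,  204.87194239]), 'eef_rot': array([-3.14043114e+00, -8.14113603e-05,  3.95792587e-01]), 'wrist_force': array([ 0.84420774, -0.48220725,  0.37217066]), 'moment': array([-0.0120424 , -0.02932757,  0.02413618]), 'finger_gap': 94.07582646589624} 18.8 ['Unreachable', 'grasp_offset']
scene {'fx': 504.1931134482479, 'fy': 504.1931134482479, 'cx': 313.6005045910128, 'cy': 250.27422889689205, 'distortion': array([0.02609042, 0.        , 0.        , 0.        , 0.        ]), 'cam_to_world': array([[-5.73283239e-01, -5.82051026e-01,  5.76682695e-01,
        -2.26117040e+01],
       [-8.19272664e-01,  4.17318006e-01, -3.93240364e-01,
         4.53803265e+02],
       [-1.17741153e-02, -6.97898478e-01, -7.16099913e-01,
         7.58752286e+02],
       [ 0.00000000e+00,  0.00000000e+00,  0.00000000e+00,
         1.00000000e+00]])}
top {'fx': 537.1124164439078, 'fy': 537.1124164439078, 'cx': 311.410650066918, 'cy': 236.93890634029466, 'distortion': array([-0.02703058,  0.        ,  0.        ,  0.        ,  0.        ]), 'cam_to_world': array([[-1.64238971e-02, -9.94059505e-01,  1.07591614e-01,
         4.51196295e+02],
       [-9.99669098e-01,  1.41946871e-02, -2.14524042e-02,
         7.72502516e+01],
       [ 1.97977371e-02, -1.07908344e-01, -9.93963701e-01,
         1.04997845e+03],
       [ 0.00000000e+00,  0.00000000e+00,  0.00000000e+00,
         1.00000000e+00]])}
```

View pics/scene0.png

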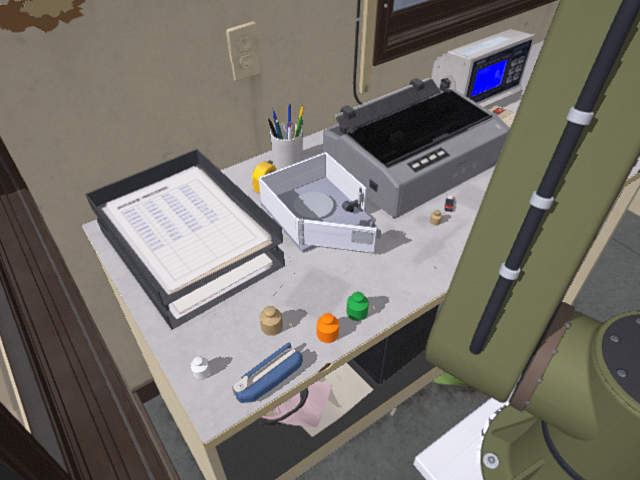

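View pics/top0.png

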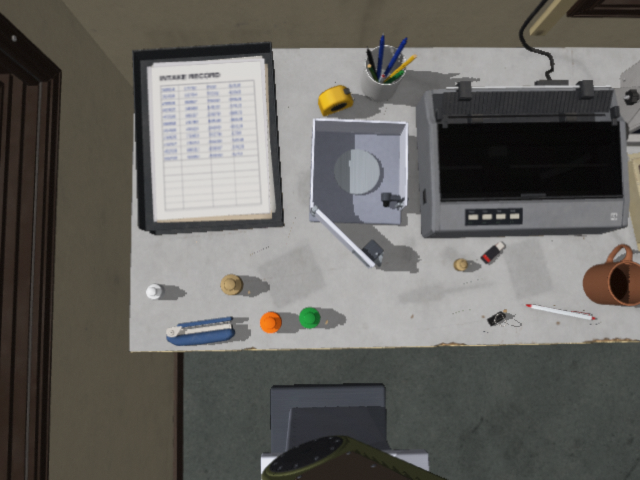

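Scene view: the shield is around (315,200), with a brass weight at (270,320), orange (327,327), green (357,305), white (200,367) and a small brass one at (435,217). In the top view they are at brass (231,284), white (154,291), small brass (460,265), orange (270,322) and green (310,317). The large brass one fits the 500 g description. I'll confirm that by size and in a crop.

```bash
cat > h.py <<'E'
import numpy as np, cv2
from cell import vision, monitor
def K(c): return np.array([[c["fx"],0,c["cx"]],[0,c["fy"],c["cy"]],[0,0,1.]])
def ray(c,uv):
    p=cv2.undistortPoints(np.array([[uv]],float),K(c),c["distortion"])[0,0]
    T=c["cam_to_world"]; return T[:3,3],T[:3,:3]@np.array([p[0],p[1],1])
def onz(c,uv,z):
    o,d=ray(c,uv); return o+d*(z-o[2])/d[2]
def proj(c,P):
    T=np.linalg.inv(c["cam_to_world"]); r,_=cv2.Rodrigues(T[:3,:3])
    return cv2.projectPoints(np.atleast_2d(np.array(P,float)),r,T[:3,3],K(c),c["distortion"])[0][:,0]
def crop(img,x0,y0,x1,y1,s,name):
    cv2.imwrite(name,cv2.resize(img[y0:y1,x0:x1],None,fx=s,fy=s,interpolation=cv2.INTER_CUBIC))
E
python3 - <<'E'
from h import *
t=vision.camera("top"); s=vision.camera("scene")
for n,uv in dict(brass=(231,284),white=(154,291),small=(460,265),orange=(270,322),green=(310,317)).items(): print(n,onz(t,uv,40).round())
crop(t["color"],140,250,340,350,4,"pics/tb.png")
crop(t["color"],295,105,425,280,3.4,"pics/ts.png")
crop(s["color"],245,140,395,260,5,"pics/ss.png")
crop(s["color"],180,280,380,400,4,"pics/sb.png")
E
```

```text
brass [474. 207.  40.]
white [463. 351.  40.]
small [ 503. -225.   40.]
orange [403. 135.  40.]
green [411.  61.  40.]
```

View pics/tb.png

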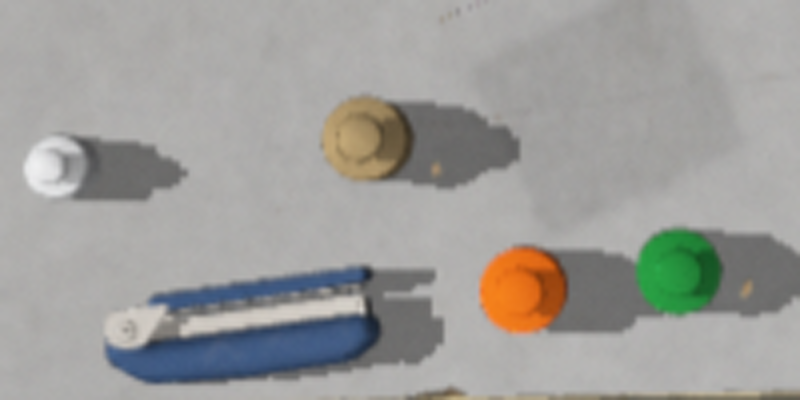

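View pics/ts.png

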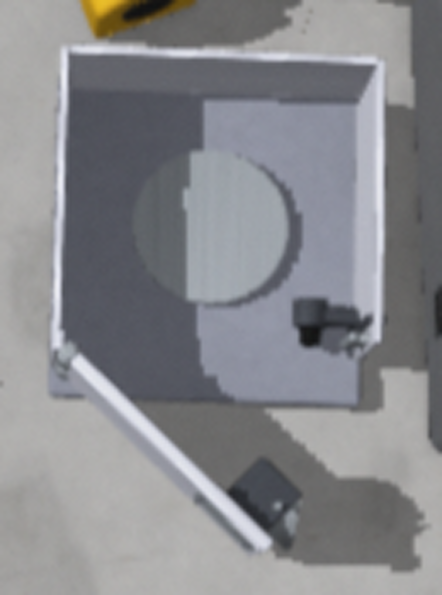

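View pics/ss.png

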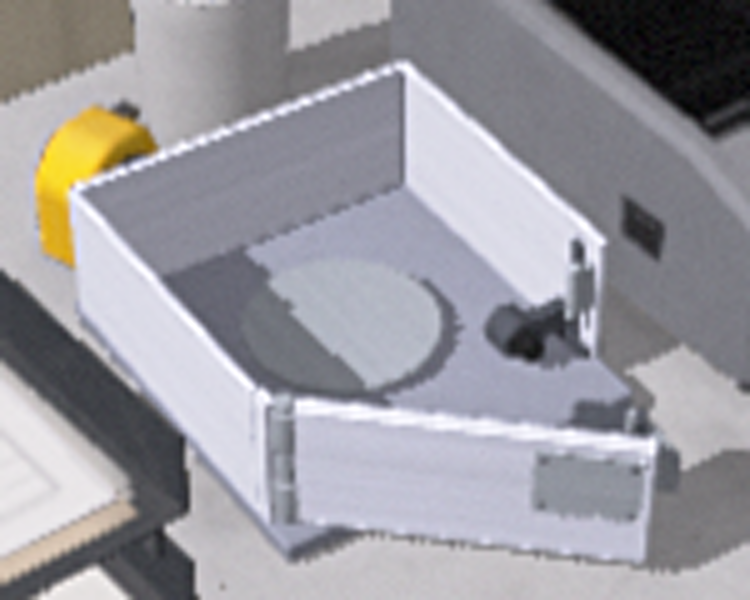

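View pics/sb.png

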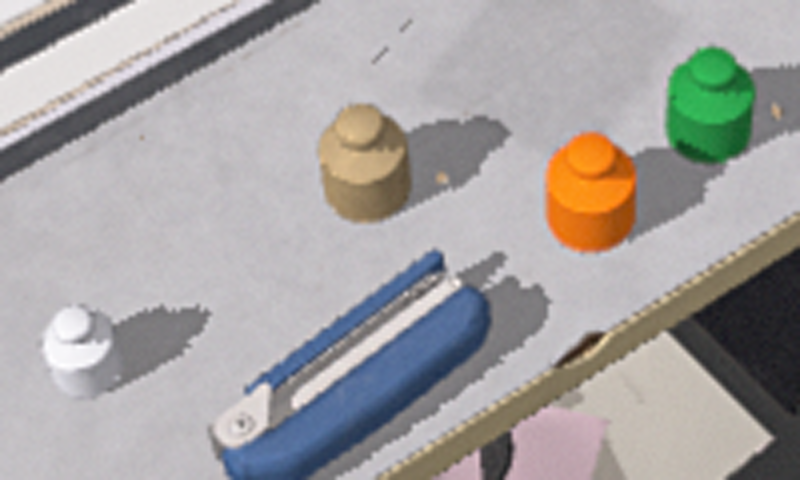

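The crop confirms the target. Of the five look-alikes, the large brass weight at top (231,284) and scene (270,320) is 40 mm wide and neither green nor orange. White (154,291) and small brass (460,265) are the smaller two. Next I'll fit the poses.

```bash
python3 - <<'E'
from h import *
from scipy.optimize import least_squares
t=vision.camera("top"); s=vision.camera("scene")
def un(p,x0,y0,k): return ((p[0]+.5)/k-.5+x0,(p[1]+.5)/k-.5+y0)
T=lambda p:un(p,295,105,3.4); S=lambda p:un(p,245,140,5)
# weight: brass silhouettes
C=[]
for c,b in ((t,(205,255,262,312)),(s,(240,290,310,350))):
    im=c["color"][b[1]:b[3],b[0]:b[2]].astype(int)
    m=((im[...,2]-im[...,0])>30).astype(np.uint8); n,l,st,ce=cv2.connectedComponentsWithStats(m)
    i=1+st[1:,4].argmax(); print(st[i]); C.append((c,b,(l==i)))
a=np.linspace(0,2*np.pi,60)
def model(c,x,y):
    m=np.zeros((480,640),np.uint8)
    for r,z0,z1 in ((20,0,38),(10,38,52)):
        P=np.array([[x+r*np.cos(q),y+r*np.sin(q),z] for z in (z0,z1) for q in a])
        cv2.fillConvexPoly(m,cv2.convexHull(np.round(proj(c,P)*16).astype(np.int32)),1,shift=4)
    return m
best=[]
for x in np.arange(462,490,1.):
  for y in np.arange(195,220,1.):
    e=[ (model(c,x,y)[b[1]:b[3],b[0]:b[2]]!=m).sum() for c,b,m in C]
    best.append((sum(e),x,y,e))
best.sort(key=lambda q:q[0]); print(best[:6])
# shield
obs=[(t,T((64,48)),(87,87,80)),(t,T((382,60)),(87,-87,80)),(s,S((405,63)),(87,-87,80)),(s,S((75,188)),(87,87,80)),
 (t,T((211,226)),(0,0,22)),(s,S((344,326)),(0,0,22))]
def f(p):
    cs,sn=np.cos(p[2]),np.sin(p[2]); r=[]
    for c,uv,q in obs:
        P=(p[0]+cs*q[0]-sn*q[1],p[1]+sn*q[0]+cs*q[1],q[2]); r.append(proj(c,P)[0]-uv)
    return np.ravel(r)
r=least_squares(f,[650,0,0],loss="soft_l1"); print(r.x,f(r.x).round(1))
p=r.x; cs,sn=np.cos(p[2]),np.sin(p[2])
W=lambda q:np.array([p[0]+cs*q[0]-sn*q[1],p[1]+sn*q[0]+cs*q[1],q[2]])
h=W((-85,80,80)); print("hinge",h,"pan",W((0,0,22)))
for c,uv in ((t,T((262,545))),(s,S((652,440)))):
    e=onz(c,uv,79); d=e-h; d=np.array([cs*d[0]+sn*d[1],-sn*d[0]+cs*d[1]]); print("door end",e,np.hypot(*d),np.arctan2(-d[0],-d[1]))
E
```

```text
[ 15  19  22  21 351]
[ 20  16  22  30 522]
[(np.int64(198), np.float64(475.0), np.float64(211.0), [np.int64(81), np.int64(117)]), (np.int64(200), np.float64(475.0), np.float64(212.0), [np.int64(80), np.int64(120)]), (np.int64(205), np.float64(473.0), np.float64(210.0), [np.int64(83), np.int64(122)]), (np.int64(205), np.float64(473.0), np.float64(211.0), [np.int64(81), np.int64(124)]), (np.int64(205), np.float64(475.0), np.float64(210.0), [np.int64(82), np.int64(123)]), (np.int64(206), np.float64(473.0), np.float64(212.0), [np.int64(86), np.int64(120)])]
[ 6.87113238e+02 -3.42585920e+01 -4.73020334e-02] [ 0.2 -0.2 -0.4 -0.3  0.1 -0.7 -0.2 -0.5 -0.7  1.8  0.9 -0.4]
hinge [605.99106454  49.67109902  80.        ] pan [687.1132376  -34.25859202  22.        ]
door end [503.67062055 -52.21072574  79.        ] 144.3931420579633 0.7402440912891018
door end [505.47345681 -53.14172106  79.        ] 143.78548408874755 0.7268085185249601
```

```bash
python3 - <<'E'
from h import *
t=vision.camera("top"); s=vision.camera("scene"); a=np.linspace(0,2*np.pi,60)
out=[]
for c,(x0,y0,x1,y1) in ((t,(200,255,265,315)),(s,(240,290,305,350))):
    k=6; im=cv2.resize(c["color"][y0:y1,x0:x1],None,fx=k,fy=k,interpolation=cv2.INTER_CUBIC)
    for r,z in ((20,0),(20,34),(9,52)):
        P=[[474+r*np.cos(q),209+r*np.sin(q),z] for q in a]
        pts=((proj(c,P)-[x0,y0]+.5)*k).astype(int)
        cv2.polylines(im,[pts],True,(255,0,255),1)
    out.append(im)
cv2.imwrite("pics/ov.png",np.hstack(out))
E
```

```text
(no output)
```

View pics/ov.png

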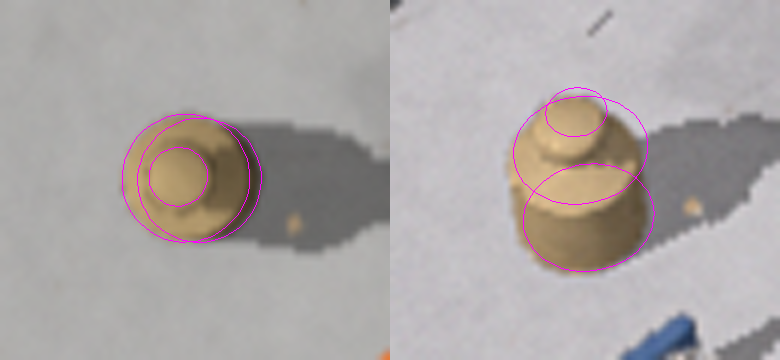

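The overlay agrees with the weight near (475,210): the top circles match, and the scene is off by about 1 px. The shield fits at (687,-34), yaw -0.047, with the door at 0.73 rad. First I'll turn the tool to align with the shield.

```bash
cat > go.py <<'E'
import sys,numpy as np
from cell import monitor
from scipy.spatial.transform import Rotation as R
s=monitor.read_state(); M=R.from_euler("xyz",s["eef_rot"]).as_matrix()
t=np.array([float(a) for a in sys.argv[1:4]])
print("clk",s["clock"].__round__(2),"pos",s["eef_pos"].round(1),"rot",s["eef_rot"].round(4),"F",s["wrist_force"].round(1),"gap",round(s["finger_gap"],1),"j",s["joints"].round(2))
print("tool shift cm",(M.T@(t-s["eef_pos"])/10).round(2))
E
python3 -m jog '[[0,0,0,0,0,0.11,100],[0,0,0,0,0,0.11,100],[0,0,0,0,0,0.11,100],[0,0,0,0,0,0.11,100],[0,0,0,0,0,0,100]]'; python3 go.py 475 210 150
```

```text
clock: 0.9
eef_pos: [212.0, -507.5, 205.4]
eef_rot: [-3.142, 0.0, -0.046]
wrist_force: [-0.3, 0.0, 0.1]
finger_gap: 94.0
clk 0.9 pos [ 212.  -507.5  205.4] rot [-3.1416  0.     -0.046 ] F [-0.3  0.   0.1] gap 94.0 j [-1.24  0.3   1.52 -0.    1.32  0.38]
tool shift cm [ 22.97 -72.88   5.54]
```

```bash
python3 -m jog '[[1.2,-4,0,0,0,0,100],[1.2,-4,0,0,0,0,100],[1.2,-4,0,0,0,0,100],[1.2,-4,0,0,0,0,100],[1.2,-4,0,0,0,0,100],[1.2,-4,0,0,0,0,100],[1.2,-4,0,0,0,0,100],[1.2,-4,0,0,0,0,100]]' >/dev/null; python3 -m jog '[[1.2,-4,0,0,0,0,100],[1.2,-4,0,0,0,0,100],[1.2,-4,0,0,0,0,100],[1.2,-4,0,0,0,0,100],[1.2,-4,0,0,0,0,100],[1.2,-4,0,0,0,0,100],[1.2,-4,0,0,0,0,100],[1.2,-4,0,0,0,0,100]]'>/dev/null; python3 -m jog '[[1.2,-3,0,0,0,0,100],[0,-2,0,0,0,0,100],[0,0,0,0,0,0,100]]'; python3 go.py 475 210 60
```

```text
clock: 2.8
eef_pos: [446.2, 174.6, 205.1]
eef_rot: [-3.142, 0.001, -0.039]
wrist_force: [1.0, 0.0, 0.2]
finger_gap: 93.7
clk 2.8 pos [446.2 174.6 205.1] rot [-3.1416e+00  6.0000e-04 -3.8500e-02] F [1.  0.  0.2] gap 93.7 j [0.3  0.14 1.71 0.   1.29 1.91]
tool shift cm [ 2.75 -3.65 14.51]
```

```bash
python3 -m jog '[[2.7,-3.6,0,0,0,0,100],[0,0,0,0,0,0,100],[0,0,4,0,0,0,100],[0,0,4,0,0,0,100],[0,0,3,0,0,0,100],[0,0,0,0,0,0,100]]'; python3 go.py 475 210 60; python3 - <<'E'
from h import *
t=vision.camera("top"); s=vision.camera("scene")
a=cv2.resize(t["color"][230:330,170:290],None,fx=3.3,fy=3.3);b=cv2.resize(s["color"][220:360,210:340],(0,0),fx=2.36,fy=2.36)
b=b[:330];cv2.imwrite("pics/g1.png",np.hstack([a[:330],b]))
E
```

```text
clock: 3.4
eef_pos: [472.9, 205.9, 92.4]
eef_rot: [3.139, 0.006, -0.043]
wrist_force: [-0.3, -0.4, 0.8]
finger_gap: 93.8
clk 3.4 pos [472.9 205.9  92.4] rot [ 3.1391  0.0058 -0.0432] F [-0.3 -0.4  0.8] gap 93.8 j [ 0.34  0.35  1.73 -0.    1.06  1.95]
tool shift cm [ 0.21 -0.43  3.24]
```

View pics/g1.png

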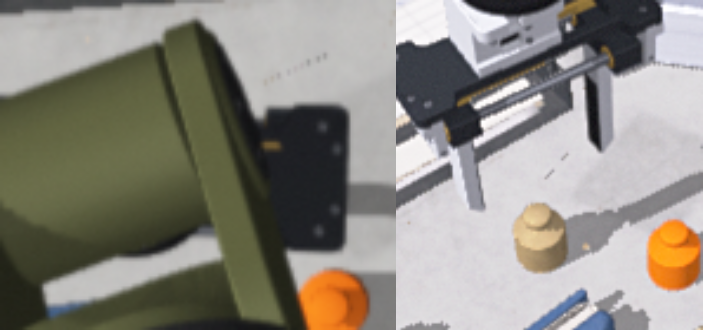

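The fingers straddle the brass weight, with orange clear to the right. I'll descend to a TCP height of about 8 mm.

```bash
python3 -m jog '[[0.2,-0.4,2,0,0,0,100],[0,0,2,0,0,0,100],[0,0,2,0,0,0,100],[0,0,1.5,0,0,0,100],[0,0,0.8,0,0,0,100],[0,0,0,0,0,0,100],[0,0,0,0,0,0,100]]'; python3 go.py 475 210 8
```

```text
clock: 4.2
eef_pos: [477.8, 211.7, 13.9]
eef_rot: [-3.141, -0.002, -0.044]
wrist_force: [0.4, 0.0, 1.0]
finger_gap: 94.0
clk 4.2 pos [477.8 211.7  13.9] rot [-3.1409e+00 -1.8000e-03 -4.4100e-02] F [0.4 0.  1. ] gap 94.0 j [ 0.35  0.48  1.76 -0.    0.89  1.96]
tool shift cm [-0.28  0.18  0.58]
```

```bash
python3 -m jog '[[-0.2,0.1,0.6,0,0,0,100],[0,0,0,0,0,0,60],[0,0,0,0,0,0,45],[0,0,0,0,0,0,30],[0,0,0,0,0,0,20],[0,0,0,0,0,0,20],[0,0,0,0,0,0,20],[0,0,0,0,0,0,20]]' 25; python3 go.py 475 210 8
python3 -m jog '[[0,0,0,0,0,0,20],[0,0,0,0,0,0,20],[0,0,0,0,0,0,20]]'
```

```text
clock: 5.0
eef_pos: [475.0, 210.6, 6.5]
eef_rot: [-3.142, -0.0, -0.044]
wrist_force: [0.2, -0.0, -0.4]
finger_gap: 41.4
clk 5.0 pos [475.  210.6   6.5] rot [-3.1416 -0.     -0.0442] F [ 0.2 -0.  -0.4] gap 41.4 j [0.35 0.49 1.77 0.   0.88 1.96]
tool shift cm [-0.    0.06 -0.15]
clock: 5.3
eef_pos: [475.0, 210.6, 6.4]
eef_rot: [3.142, 0.0, -0.044]
wrist_force: [0.6, -1.4, 0.6]
finger_gap: 39.1
```

```bash
python3 -m jog '[[0,0,-0.5,0,0,0,20],[0,0,-1.5,0,0,0,20],[0,0,-2.5,0,0,0,20],[0,0,-3,0,0,0,20],[0,0,-3,0,0,0,20],[0,0,-3,0,0,0,20],[0,0,-1,0,0,0,20],[0,0,0,0,0,0,20]]' 40; python3 go.py 687 -34 150
```

```text
clock: 6.1
eef_pos: [475.3, 210.7, 152.1]
eef_rot: [-3.141, -0.002, -0.044]
wrist_force: [-0.4, -0.6, -4.7]
finger_gap: 38.9
clk 6.1 pos [475.3 210.7 152.1] rot [-3.1409e+00 -1.5000e-03 -4.4200e-02] F [-0.4 -0.6 -4.7] gap 38.9 j [0.35 0.28 1.67 0.   1.18 1.96]
tool shift cm [22.23 23.51  0.23]
```

```bash
python3 -m jog '[[1,1.1,0,0,0,0,20],[2,2.1,0,0,0,0,20],[2.4,2.5,0,0,0,0,20],[2.4,2.5,0,0,0,0,20],[2.4,2.5,0,0,0,0,20],[2.4,2.5,0,0,0,0,20],[2.4,2.5,0,0,0,0,20],[2.4,2.5,0,0,0,0,20]]' >/dev/null; python3 -m jog '[[2.4,2.5,0,0,0,0,20],[1.5,1.7,0,0,0,0,20],[0.9,1.1,0,0,0,0,20],[0,0,0,0,0,0,20],[0,0,0,0,0,0,20]]'; python3 go.py 687 -34 150;python3 - <<'E'
from h import *
t=vision.camera("top"); s=vision.camera("scene")
crop(s["color"],210,70,420,270,2.8,"pics/p1.png")
E
```

```text
clock: 7.4
eef_pos: [685.8, -34.2, 149.5]
eef_rot: [-3.141, 0.003, -0.045]
wrist_force: [-0.7, -0.4, -3.6]
finger_gap: 38.6
clk 7.4 pos [685.8 -34.2 149.5] rot [-3.1413e+00  2.7000e-03 -4.4700e-02] F [-0.7 -0.4 -3.6] gap 38.6 j [-0.1   0.66  1.13  0.    1.35  1.51]
tool shift cm [ 0.12 -0.02 -0.05]
```

View pics/p1.png

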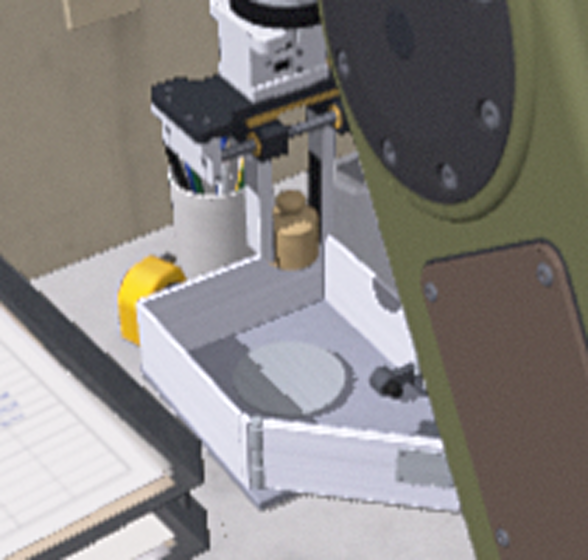

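```bash
python3 - <<'E'
from h import *
t=vision.camera("top"); s=vision.camera("scene")
# printer: front-left bottom corner
print(onz(t,(421,236),0),onz(s,(393,210),0)); print(onz(t,(428,90),0))
for z in (60,80,100,120): print(z,onz(t,(436,214),z).round(),onz(s,(387,181),z).round(), onz(s,(324,134),z).round(),onz(t,(426,92),z).round())
crop(s["color"],310,70,520,220,3.5,"pics/pr.png")
E
```

```text
[ 563.62379745 -162.16148369    0.        ] [ 587.97782585 -182.59829578    0.        ]
[ 863.37194058 -188.58886495    0.        ]
60 [ 598. -178.   60.] [ 621. -186.   60.] [ 856. -183.   60.] [ 836. -169.   60.]
80 [ 595. -173.   80.] [ 603. -168.   80.] [ 831. -165.   80.] [ 828. -164.   80.]
100 [ 592. -168.  100.] [ 584. -149.  100.] [ 806. -146.  100.] [ 820. -159.  100.]
120 [ 589. -163.  120.] [ 566. -131.  120.] [ 781. -128.  120.] [ 813. -154.  120.]
```

The weight hangs plumb above the pan. The printer side is at y≈-165 and about 85 mm high, so it clears the gripper body. I'll descend.

```bash
python3 -m jog '[[0.1,0,1.5,0,0,0,20],[0,0,2.5,0,0,0,20],[0,0,2.5,0,0,0,20],[0,0,2,0,0,0,20],[0,0,1.5,0,0,0,20],[0,0,0.8,0,0,0,20],[0,0,0.3,0,0,0,20],[0,0,0,0,0,0,20]]'; python3 -m jog '[[0,0,0,0,0,0,20],[0,0,0,0,0,0,20]]' >/dev/null; python3 go.py 687 -34 28.5
```

```text
clock: 8.4
eef_pos: [687.6, -34.0, 40.7]
eef_rot: [3.142, -0.001, -0.044]
wrist_force: [0.6, -0.2, -4.2]
finger_gap: 38.7
clk 8.6 pos [687.9 -34.   41.4] rot [ 3.1415e+00 -1.4000e-03 -4.4200e-02] F [-0.3 -0.3 -4.2] gap 38.5 j [-0.1   0.76  1.22  0.    1.16  1.51]
tool shift cm [-0.09 -0.    1.29]
```

```bash
python3 -m jog '[[0,0,0.3,0,0,0,20],[0,0,0.3,0,0,0,20],[0,0,0.2,0,0,0,20],[0,0,0.1,0,0,0,20],[0,0,0.05,0,0,0,20],[0,0,0,0,0,0,20],[0,0,0,0,0,0,20]]'; python3 go.py 687 -34 28.5
```

```text
clock: 9.3
eef_pos: [687.5, -34.0, 31.0]
eef_rot: [3.142, -0.0, -0.044]
wrist_force: [-0.4, 0.9, -4.5]
finger_gap: 39.0
clk 9.3 pos [687.5 -34.   31. ] rot [ 3.1416e+00 -1.0000e-04 -4.4200e-02] F [-0.4  0.9 -4.5] gap 39.0 j [-0.1   0.78  1.22 -0.    1.14  1.51]
tool shift cm [-0.05  0.    0.25]
```

```bash
python3 -m jog '[[0,0,0.08,0,0,0,20],[0,0,0.08,0,0,0,20],[0,0,0,0,0,0,20]]'; python3 -m jog '[[0,0,0.05,0,0,0,20],[0,0,0,0,0,0,20]]';python3 -m jog '[[0,0,0.05,0,0,0,20],[0,0,0,0,0,0,20]]'; python3 go.py 687 -34 28.5
```

```text
clock: 9.6
eef_pos: [687.4, -34.0, 29.2]
eef_rot: [-3.142, 0.0, -0.044]
wrist_force: [0.9, -0.6, -4.5]
finger_gap: 39.0
clock: 9.8
eef_pos: [687.4, -34.0, 28.8]
eef_rot: [-3.142, 0.0, -0.044]
wrist_force: [-0.5, 0.5, -4.4]
finger_gap: 38.9
clock: 10.0
eef_pos: [687.5, -34.0, 28.5]
eef_rot: [-3.142, -0.0, -0.044]
wrist_force: [-0.4, 0.0, -3.0]
finger_gap: 38.8
clk 10.0 pos [687.5 -34.   28.5] rot [-3.1416e+00 -3.0000e-04 -4.4200e-02] F [-0.4  0.  -3. ] gap 38.8 j [-0.1   0.78  1.22  0.    1.14  1.51]
tool shift cm [-0.05  0.    0.  ]
```

Contact has just begun, with the force going from -4.4 to -3. One more small step, then I'll release.

```bash
python3 -m jog '[[0,0,0.04,0,0,0,20],[0,0,0,0,0,0,20],[0,0,0,0,0,0,20]]'
```

```text
clock: 10.3
eef_pos: [687.6, -34.0, 28.5]
eef_rot: [3.142, -0.0, -0.044]
wrist_force: [-2.6, 1.0, 4.1]
finger_gap: 38.9
```

Seated. I'll open gradually.

```bash
python3 -m jog '[[0,0,0,0,0,0,42],[0,0,0,0,0,0,46],[0,0,0,0,0,0,52],[0,0,0,0,0,0,60],[0,0,0,0,0,0,70],[0,0,0,0,0,0,80],[0,0,0,0,0,0,80],[0,0,0,0,0,0,80]]' ; python3 -m jog '[[0,0,-1,0,0,0,80],[0,0,-2,0,0,0,80],[0,0,-3,0,0,0,80],[0,0,-4,0,0,0,80],[0,0,-4,0,0,0,80],[0,0,-1,0,0,0,80],[0,0,0,0,0,0,80]]'; python3 go.py 490 -110 150; python3 - <<'E'
from h import *
t=vision.camera("top"); s=vision.camera("scene")
crop(s["color"],230,120,420,270,4,"pics/p2.png")
E
```

```text
clock: 11.1
eef_pos: [687.4, -34.0, 27.9]
eef_rot: [3.142, 0.0, -0.044]
wrist_force: [-0.8, 0.9, 0.1]
finger_gap: 75.2
clock: 11.8
eef_pos: [688.0, -34.1, 180.3]
eef_rot: [3.141, -0.004, -0.044]
wrist_force: [0.8, 0.1, 0.0]
finger_gap: 75.1
clk 11.8 pos [688.  -34.1 180.3] rot [ 3.1414 -0.0037 -0.0442] F [0.8 0.1 0. ] gap 75.1 j [-0.1   0.64  1.1  -0.    1.41  1.51]
tool shift cm [-19.46   8.46   2.96]
```

View pics/p2.png

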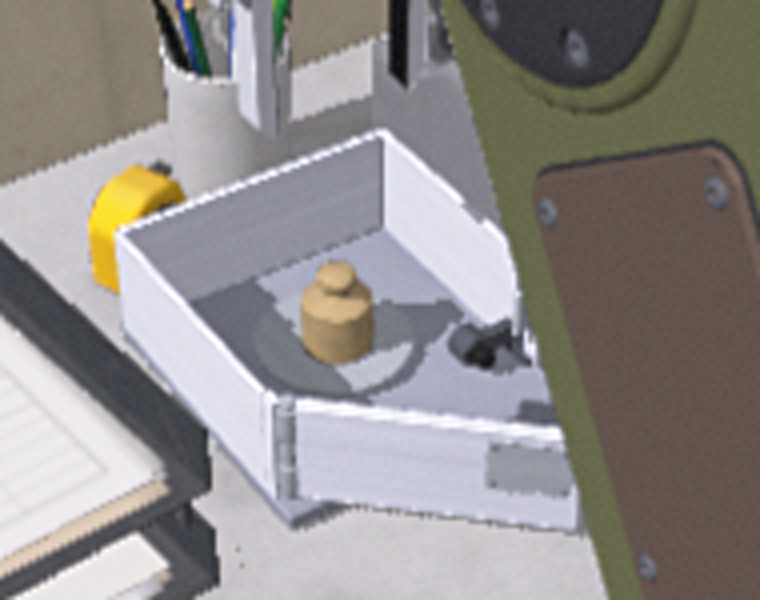

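The weight stands upright near the middle of the pan. Now I'll approach the door.

```bash
python3 -m jog '[[-4,1,0,0,0,0,40],[-4,1,0,0,0,0,0],[-4,1,0,0,0,0,0],[-3,1,0,0,0,0.11,0],[0,0,0,0,0,0.12,0],[0,0,0,0,0,0.12,0],[0,0,0,0,0,0.12,0],[0,0,0,0,0,0.12,0]]' >/dev/null; python3 -m jog '[[0,0,0,0,0,0.1,0],[0,0,0,0,0,0,0],[0,0,0,0,0,0,0]]'; cat > door.py <<'E'
import numpy as np,sys
ps=-0.047;h=np.array([606.,49.7])
def W(v): c,s=np.cos(ps),np.sin(ps); return np.array([c*v[0]-s*v[1],s*v[0]+c*v[1]])
def tgt(phi,off,r=126):
    u=W((-np.sin(phi),-np.cos(phi)));n=W((np.cos(phi),-np.sin(phi))); return h+r*u-off*n, ps-phi
def inv(p):  # angle of contact given TCP
    pass
E
python3 -c "
from door import *
print(tgt(.73,50),tgt(.73,12))"; python3 go.py $(python3 -c "
from door import *
p=tgt(.73,50)[0];print(p[0],p[1],55)")
```

```text
clock: 13.0
eef_pos: [535.3, -67.2, 176.8]
eef_rot: [3.141, 0.002, -0.731]
wrist_force: [0.1, -0.4, -0.1]
finger_gap: 0.2
(array([482.00490815,  -5.08336607]), -0.777) (array([509.09967477, -31.72681972]), -0.777)
clk 13.0 pos [535.3 -67.2 176.8] rot [ 3.1406e+00  1.7000e-03 -7.3110e-01] F [ 0.1 -0.4 -0.1] gap 0.2 j [-0.19  0.3   1.59  0.    1.26  2.11]
tool shift cm [-8.1  -1.08 12.2 ]
```

```bash
python3 -m jog '[[-2,-0.5,0,0,0,0.04,0],[-3,-0.6,0,0,0,0,0],[-3,-0.2,0,0,0,0,0],[0,0,0,0,0,0,0],[0,0,3.5,0,0,0,0],[0,0,3.5,0,0,0,0],[0,0,3.5,0,0,0,0],[0,0,1.2,0,0,0,0]]' >/dev/null; python3 -m jog '[[0,0,0.4,0,0,0,0],[0,0,0,0,0,0,0]]';  python3 go.py $(python3 -c "
from door import *
p=tgt(.73,50)[0];print(p[0],p[1],55)");python3 - <<'E'
from h import *
t=vision.camera("top"); s=vision.camera("scene")
crop(s["color"],230,140,420,280,4,"pics/d1.png");crop(t["color"],280,100,440,280,3.3,"pics/d1t.png")
E
```

```text
clock: 14.0
eef_pos: [487.5, -2.8, 57.6]
eef_rot: [-3.141, -0.0, -0.774]
wrist_force: [-0.9, -0.6, 0.4]
finger_gap: 0.9
clk 14.0 pos [487.5  -2.8  57.6] rot [-3.1413e+00 -4.0000e-04 -7.7370e-01] F [-0.9 -0.6  0.4] gap 0.9 j [-0.08  0.35  1.84  0.    0.95  2.26]
tool shift cm [-0.23  0.55  0.26]
```

View pics/d1.png

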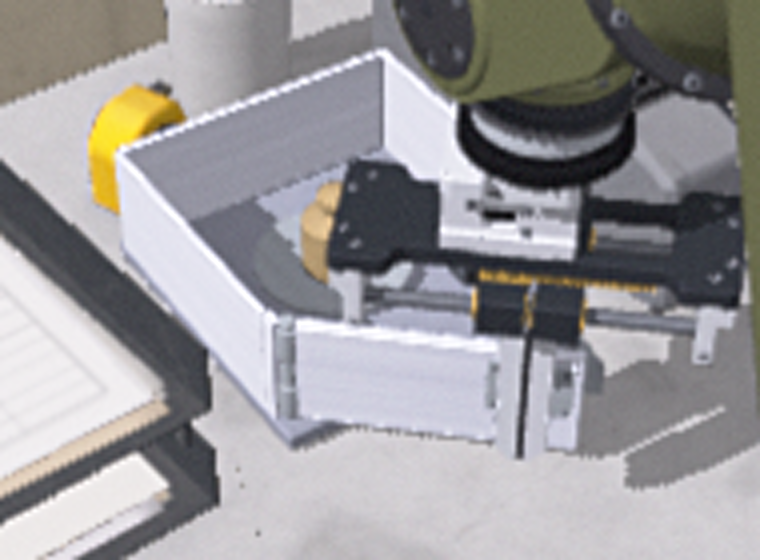

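View pics/d1t.png

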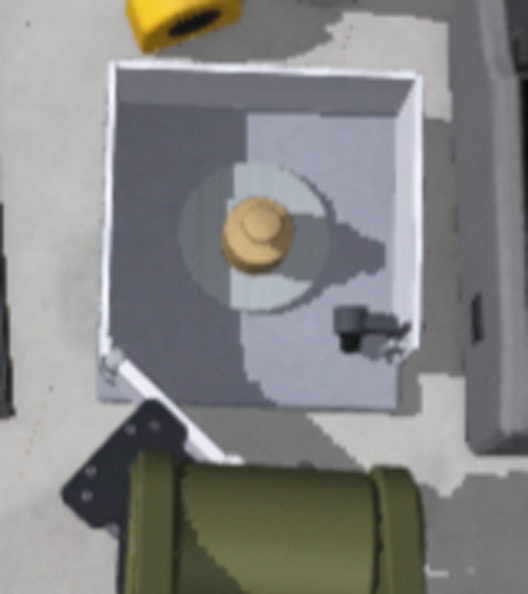

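The closed fingers stand in front of the push plate (crop (535,390)), the weight is central on the pan (top crop (260,235)), and the door is unmoved. I'll close in and swing the door along its arc.

```bash
python3 -m jog '[[1,0.4,0.2,0,0,0,0],[1,0.1,0,0,0,0,0],[0.8,0,0,0,0,0,0],[0.4,0,0,0,0,0,0],[0.38,0.04,0,0,0,-0.03,0],[0.38,0.04,0,0,0,-0.03,0],[0.38,0.04,0,0,0,-0.03,0],[0.38,0.04,0,0,0,-0.03,0]]' ; cat > chk.py <<'E'
from door import *
from cell import monitor
s=monitor.read_state(); p=s["eef_pos"][:2]; yaw=s["eef_rot"][2]; phi=ps-yaw
u=W((-np.sin(phi),-np.cos(phi)));n=W((np.cos(phi),-np.sin(phi))); d=p-h
F=s["wrist_force"][:2]
# door angle if contact off=12
rr=np.hypot(*d); 
print("phi_tool %.3f r %.1f off %.1f Fpush %.1f Fside %.1f clk %.1f z %.1f"%(phi,d@u,-d@n,-F@n,F@u,s["clock"],s["eef_pos"][2]))
E
python3 chk.py
```

```text
clock: 14.9
eef_pos: [516.8, -40.1, 54.9]
eef_rot: [3.141, 0.0, -0.653]
wrist_force: [-0.7, 0.5, 0.3]
finger_gap: 0.7
phi_tool 0.606 r 125.5 off 16.3 Fpush 0.8 Fside 0.0 clk 14.9 z 54.9
```

```bash
python3 -m jog '[[0.38,0.04,0,0,0,-0.03,0],[0.38,0.04,0,0,0,-0.03,0],[0.38,0.04,0,0,0,-0.03,0],[0.38,0.04,0,0,0,-0.03,0],[0.38,0.04,0,0,0,-0.03,0],[0.38,0.04,0,0,0,-0.03,0],[0.38,0.04,0,0,0,-0.03,0],[0.3,0.04,0,0,0,-0.03,0]]' ; 
python3 chk.py; python3 - <<'E'
from h import *
t=vision.camera("top"); s=vision.camera("scene")
crop(s["color"],230,140,420,280,4,"pics/d2.png")
E
```

```text
clock: 15.7
eef_pos: [540.4, -58.3, 54.9]
eef_rot: [3.142, 0.0, -0.413]
wrist_force: [-0.1, 0.1, 0.1]
finger_gap: 0.2
phi_tool 0.366 r 125.3 off 16.8 Fpush 0.1 Fside -0.0 clk 15.7 z 54.9
```

View pics/d2.png

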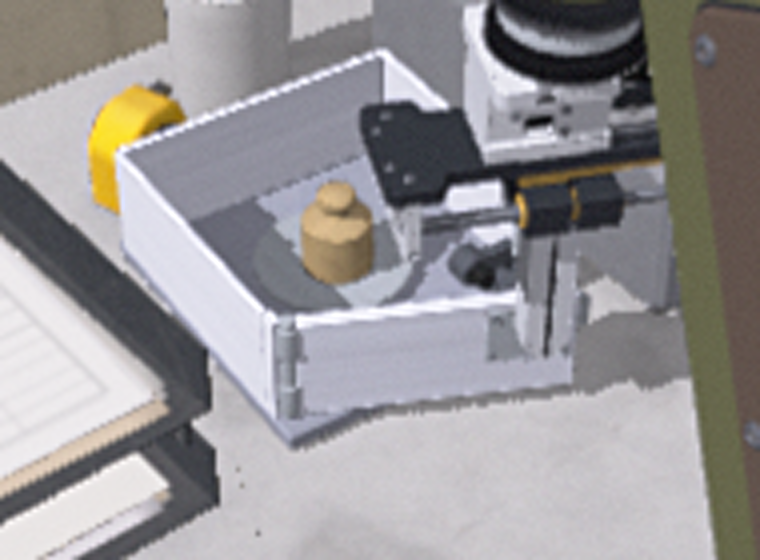

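The door swings with the fingers, which sit over the plate. I'll go slower now: about 2 mm per row, in short calls so I can read the force.

```bash
for i in 1; do python3 -m jog '[[0.19,0.02,0,0,0,-0.015,0],[0.19,0.02,0,0,0,-0.015,0],[0.19,0.02,0,0,0,-0.015,0],[0.19,0.02,0,0,0,-0.015,0]]' >/dev/null; python3 chk.py;  python3 -m jog '[[0.19,0.02,0,0,0,-0.015,0],[0.19,0.02,0,0,0,-0.015,0]]' >/dev/null; python3 chk.py; python3 -m jog '[[0.19,0.02,0,0,0,-0.015,0],[0.19,0.02,0,0,0,-0.015,0]]' >/dev/null; python3 chk.py; done
```

```text
phi_tool 0.306 r 125.0 off 16.9 Fpush 1.8 Fside 0.3 clk 16.2 z 54.9
phi_tool 0.276 r 124.9 off 16.8 Fpush -0.2 Fside 0.5 clk 16.4 z 54.9
phi_tool 0.246 r 124.8 off 16.8 Fpush -0.1 Fside -0.3 clk 16.6 z 54.9
```

```bash
python3 -m jog '[[0.13,0.01,0,0,0,-0.01,0],[0.13,0.01,0,0,0,-0.01,0]]' >/dev/null; python3 chk.py; python3 -m jog '[[0.13,0.01,0,0,0,-0.01,0],[0.13,0.01,0,0,0,-0.01,0]]' >/dev/null; python3 chk.py; python3 -m jog '[[0.13,0.01,0,0,0,-0.01,0],[0.13,0.01,0,0,0,-0.01,0]]' >/dev/null; python3 chk.py; python3 -m jog '[[0.13,0.01,0,0,0,-0.01,0],[0.13,0.01,0,0,0,-0.01,0]]' >/dev/null; python3 chk.py
```

```text
phi_tool 0.226 r 124.7 off 16.6 Fpush 0.2 Fside 0.8 clk 16.8 z 54.9
phi_tool 0.206 r 124.6 off 16.6 Fpush 0.8 Fside 0.0 clk 17.0 z 54.9
phi_tool 0.186 r 124.5 off 16.5 Fpush 0.9 Fside 0.2 clk 17.2 z 54.9
phi_tool 0.166 r 124.4 off 16.3 Fpush 0.4 Fside 0.5 clk 17.4 z 54.9
```

```bash
python3 -m jog '[[0.13,0.02,0,0,0,-0.01,0],[0.13,0.02,0,0,0,-0.01,0]]' >/dev/null; python3 chk.py; python3 -m jog '[[0.13,0.02,0,0,0,-0.01,0],[0.13,0.02,0,0,0,-0.01,0]]' >/dev/null; python3 chk.py; python3 -m jog '[[0.13,0.02,0,0,0,-0.01,0],[0.13,0.02,0,0,0,-0.01,0]]' >/dev/null; python3 chk.py;python3 - <<'E'
from h import *
s=vision.camera("scene")
crop(s["color"],230,140,420,280,4,"pics/d3.png")
E
```

```text
phi_tool 0.146 r 124.4 off 16.2 Fpush 0.2 Fside 0.4 clk 17.6 z 54.9
phi_tool 0.126 r 124.5 off 16.1 Fpush 0.0 Fside 0.7 clk 17.8 z 55.0
phi_tool 0.106 r 124.6 off 16.0 Fpush 0.6 Fside -0.4 clk 18.0 z 54.9
```

View pics/d3.png

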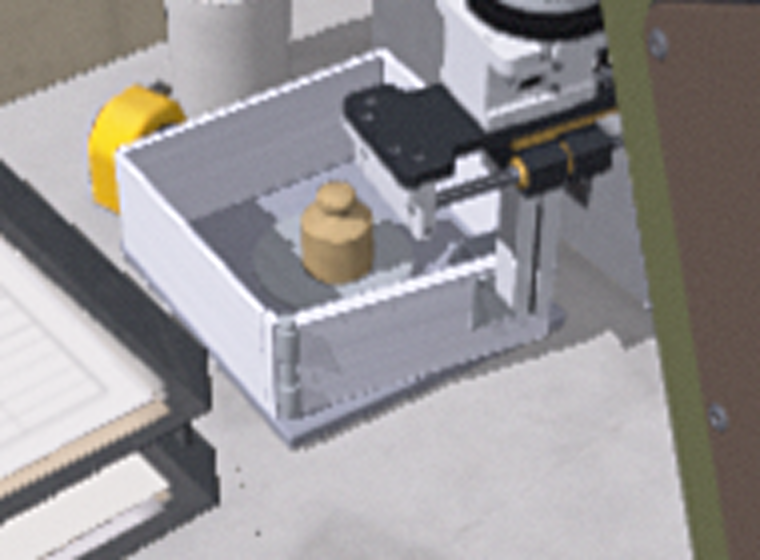

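The door is following at about 0.1 rad, and the tongue isn't on the strike yet. I'll continue.

```bash
python3 -m jog '[[0.1,0.01,0,0,0,-0.008,0],[0.1,0.01,0,0,0,-0.008,0]]' >/dev/null; python3 chk.py; python3 -m jog '[[0.1,0.01,0,0,0,-0.008,0],[0.1,0.01,0,0,0,-0.008,0]]' >/dev/null; python3 chk.py; python3 -m jog '[[0.1,0.01,0,0,0,-0.008,0],[0.1,0.01,0,0,0,-0.008,0]]' >/dev/null; python3 chk.py; python3 -m jog '[[0.1,0.01,0,0,0,-0.008,0],[0.1,0.01,0,0,0,-0.008,0]]' >/dev/null; python3 chk.py
```

```text
phi_tool 0.091 r 124.6 off 16.0 Fpush 0.8 Fside -0.2 clk 18.2 z 55.0
phi_tool 0.075 r 124.5 off 16.0 Fpush 0.1 Fside 0.7 clk 18.4 z 54.9
phi_tool 0.059 r 124.5 off 16.0 Fpush 0.8 Fside -0.3 clk 18.6 z 55.0
phi_tool 0.043 r 124.5 off 16.0 Fpush 0.6 Fside 0.7 clk 18.9 z 54.9
```

```bash
python3 -m jog '[[0.1,0.01,0,0,0,-0.008,0],[0.1,0.01,0,0,0,-0.008,0]]' >/dev/null; python3 chk.py; python3 -m jog '[[0.1,0.01,0,0,0,-0.008,0],[0.1,0.01,0,0,0,-0.008,0]]' >/dev/null; python3 chk.py; python3 -m jog '[[0.1,0.01,0,0,0,-0.008,0],[0.1,0.01,0,0,0,-0.008,0]]' >/dev/null; python3 chk.py; python3 -m jog '[[0.1,0.01,0,0,0,-0.008,0]]' >/dev/null; python3 chk.py
```

```text
phi_tool 0.027 r 124.4 off 15.9 Fpush 0.3 Fside 0.6 clk 19.1 z 55.0
phi_tool 0.011 r 124.4 off 15.9 Fpush 0.4 Fside 0.4 clk 19.2 z 55.0
phi_tool -0.005 r 124.3 off 16.1 Fpush 4.5 Fside 0.2 clk 19.4 z 54.9
phi_tool -0.013 r 124.3 off 16.3 Fpush 4.3 Fside 1.4 clk 19.6 z 54.9
```

The tongue is riding the strike at 4 to 5 N. I'll go on gently.

```bash
python3 -m jog '[[0.1,0.01,0,0,0,-0.008,0],[0.1,0.01,0,0,0,-0.008,0]]' >/dev/null; python3 chk.py; python3 -m jog '[[0.1,0.01,0,0,0,-0.008,0],[0.1,0.01,0,0,0,-0.008,0]]' >/dev/null; python3 chk.py; python3 -m jog '[[0.1,0.01,0,0,0,-0.008,0],[0.1,0.01,0,0,0,-0.008,0]]' >/dev/null; python3 chk.py
```

```text
phi_tool -0.029 r 124.4 off 16.2 Fpush 5.0 Fside 0.8 clk 19.8 z 54.9
phi_tool -0.045 r 124.4 off 16.1 Fpush 4.4 Fside 1.5 clk 19.9 z 54.9
phi_tool -0.061 r 124.5 off 16.2 Fpush 4.9 Fside 3.1 clk 20.1 z 54.9
```

```bash
python3 -m jog '[[0.1,0.01,0,0,0,-0.008,0]]' >/dev/null; python3 chk.py; python3 -m jog '[[0.1,0.01,0,0,0,-0.008,0]]' >/dev/null; python3 chk.py; python3 -m jog '[[0.1,0.01,0,0,0,-0.008,0]]' >/dev/null; python3 chk.py; python3 -m jog '[[0.08,0.01,0,0,0,-0.006,0]]' >/dev/null; python3 chk.py;
```

```text
phi_tool -0.069 r 124.4 off 16.2 Fpush 5.5 Fside 3.7 clk 20.2 z 54.9
phi_tool -0.077 r 124.3 off 15.9 Fpush 1.2 Fside 1.8 clk 20.4 z 54.9
phi_tool -0.085 r 124.0 off 15.7 Fpush -1.1 Fside 0.6 clk 20.4 z 54.9
phi_tool -0.091 r 123.9 off 15.5 Fpush 0.5 Fside -0.1 clk 20.6 z 55.0
```

The force dropped from 5.5 to about 0, which looks like the snap. I'll confirm by feeling for the buffer in fine steps.

```bash
for i in 1; do python3 -m jog '[[0.04,0,0,0,0,0,0]]' >/dev/null; python3 chk.py; python3 -m jog '[[0.04,0,0,0,0,0,0]]' >/dev/null; python3 chk.py; python3 -m jog '[[0.04,0,0,0,0,0,0]]' >/dev/null; python3 chk.py; python3 -m jog '[[0.04,0,0,0,0,0,0]]' >/dev/null; python3 chk.py; done
```

```text
phi_tool -0.091 r 123.9 off 15.2 Fpush 0.1 Fside 0.2 clk 20.6 z 55.0
phi_tool -0.091 r 124.0 off 14.9 Fpush -0.6 Fside -0.4 clk 20.8 z 55.0
phi_tool -0.091 r 124.0 off 14.5 Fpush -0.2 Fside 0.1 clk 20.9 z 55.0
phi_tool -0.091 r 124.0 off 14.2 Fpush -1.2 Fside 0.1 clk 20.9 z 55.0
```

```bash
python3 - <<'E'
from h import *
t=vision.camera("top"); s=vision.camera("scene")
crop(s["color"],230,140,420,280,4,"pics/d4.png")
crop(t["color"],280,100,440,280,3.3,"pics/d4t.png")
E
python3 -m jog '[[0.04,0,0,0,0,0,0]]' >/dev/null; python3 chk.py; python3 -m jog '[[0.04,0,0,0,0,0,0]]' >/dev/null; python3 chk.py;python3 -m jog '[[0.04,0,0,0,0,0,0]]' >/dev/null; python3 chk.py
```

```text
phi_tool -0.091 r 124.0 off 13.8 Fpush -0.3 Fside -0.1 clk 21.1 z 55.0
phi_tool -0.091 r 124.1 off 13.5 Fpush 0.6 Fside -0.2 clk 21.2 z 54.9
phi_tool -0.091 r 124.1 off 13.0 Fpush 0.4 Fside 0.5 clk 21.4 z 54.9
```

View pics/d4.png

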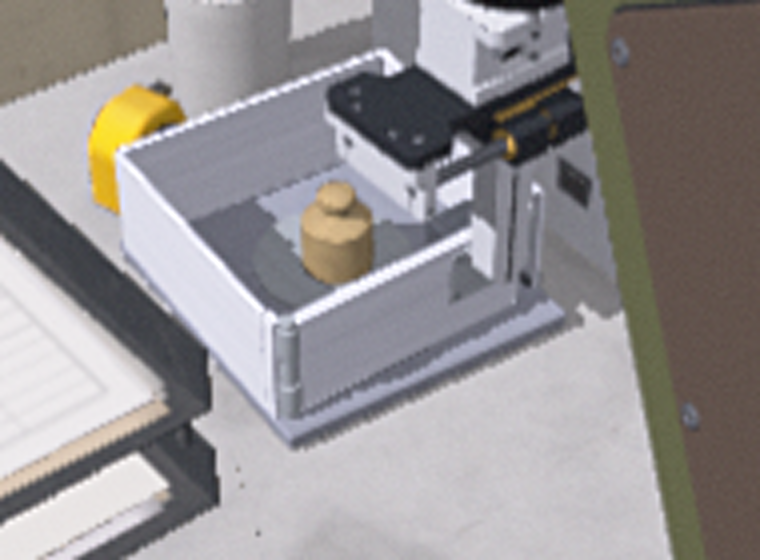

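View pics/d4t.png

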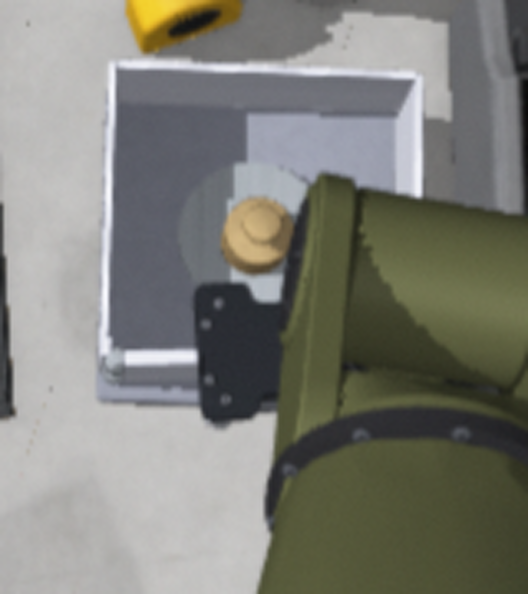

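```bash
python3 -m jog '[[0.04,0,0,0,0,0,0]]' >/dev/null; python3 chk.py; python3 -m jog '[[0.04,0,0,0,0,0,0]]' >/dev/null; python3 chk.py;python3 -m jog '[[0.04,0,0,0,0,0,0]]' >/dev/null; python3 chk.py;python3 -m jog '[[0.04,0,0,0,0,0,0]]' >/dev/null; python3 chk.py
```

```text
phi_tool -0.091 r 124.1 off 12.6 Fpush 0.6 Fside 0.4 clk 21.4 z 54.9
phi_tool -0.091 r 124.1 off 12.2 Fpush 0.9 Fside 0.3 clk 21.6 z 54.9
phi_tool -0.091 r 124.1 off 11.8 Fpush 0.4 Fside 0.4 clk 21.6 z 54.9
phi_tool -0.091 r 124.1 off 11.4 Fpush 1.0 Fside 0.6 clk 21.8 z 54.9
```

```bash
python3 -m jog '[[0.04,0,0,0,0,0,0]]' >/dev/null; python3 chk.py; python3 -m jog '[[0.04,0,0,0,0,0,0]]' >/dev/null; python3 chk.py;python3 -m jog '[[0.04,0,0,0,0,0,0]]' >/dev/null; python3 chk.py;python3 -m jog '[[0.04,0,0,0,0,0,0]]' >/dev/null; python3 chk.py
```

```text
phi_tool -0.091 r 124.1 off 11.0 Fpush 0.3 Fside 1.2 clk 21.9 z 54.9
phi_tool -0.091 r 124.1 off 10.6 Fpush 1.2 Fside 0.5 clk 21.9 z 54.9
phi_tool -0.091 r 124.1 off 10.3 Fpush 2.4 Fside 0.0 clk 22.1 z 54.9
phi_tool -0.091 r 124.1 off 10.1 Fpush 3.7 Fside 0.6 clk 22.1 z 54.9
```

```bash
python3 -m jog '[[0.03,0,0,0,0,0,0],[0,0,0,0,0,0,0]]' >/dev/null; python3 chk.py; python3 -m jog '[[0.03,0,0,0,0,0,0],[0,0,0,0,0,0,0]]' >/dev/null; python3 chk.py;python3 -m jog '[[0.03,0,0,0,0,0,0],[0,0,0,0,0,0,0]]' >/dev/null; python3 chk.py
```

```text
phi_tool -0.091 r 124.1 off 9.8 Fpush 4.5 Fside 0.0 clk 22.4 z 54.9
phi_tool -0.091 r 124.1 off 9.7 Fpush 6.2 Fside 0.8 clk 22.6 z 54.9
phi_tool -0.091 r 124.1 off 9.5 Fpush 8.0 Fside 0.3 clk 22.8 z 54.9
```

The slope of about 8 N/mm matches the buffer. I'll do one more small step to about 10 N, then back off slowly and look.

```bash
python3 -m jog '[[0.03,0,0,0,0,0,0],[0,0,0,0,0,0,0]]' >/dev/null; python3 chk.py; python3 -m jog '[[-0.1,0,0,0,0,0,0],[-0.1,0,0,0,0,0,0],[-0.2,0,0,0,0,0,0],[-0.3,0,0,0,0,0,0],[-0.5,0,0,0,0,0,0],[-1,0,0,0,0,0,0],[-2,0,0,0,0,0,0],[-3,0,0,0,0,0,0]]'>/dev/null; python3 -m jog '[[-4,0,-2,0,0,0,0],[-4,0,-4,0,0,0,0],[-4,2,-4,0,0,0,0],[-2,4,-2,0,0,0,0],[0,4,0,0,0,0,0],[0,4,0,0,0,0,0],[0,4,0,0,0,0,0],[0,4,0,0,0,0,0]]';python3 -m jog '[[0,4,0,0,0,0,0],[0,4,0,0,0,0,0],[0,0,0,0,0,0,0],[0,0,0,0,0,0,0]]'; python3 - <<'E'
from h import *
t=vision.camera("top"); s=vision.camera("scene")
crop(s["color"],230,140,420,280,4,"pics/d5.png")
crop(t["color"],290,100,440,280,3.3,"pics/d5t.png")
cv2.imwrite("pics/t5.png",t["color"])
E
```

```text
phi_tool -0.091 r 124.1 off 9.4 Fpush 8.9 Fside 1.6 clk 22.9 z 54.9
clock: 24.55
eef_pos: [411.4, -301.5, 163.9]
eef_rot: [3.141, -0.001, 0.044]
wrist_force: [0.3, 0.0, -0.3]
finger_gap: 0.5
clock: 24.95
eef_pos: [414.9, -379.8, 163.2]
eef_rot: [-3.141, 0.0, 0.043]
wrist_force: [-0.5, -0.0, 1.2]
finger_gap: 0.3
```

View pics/d5.png

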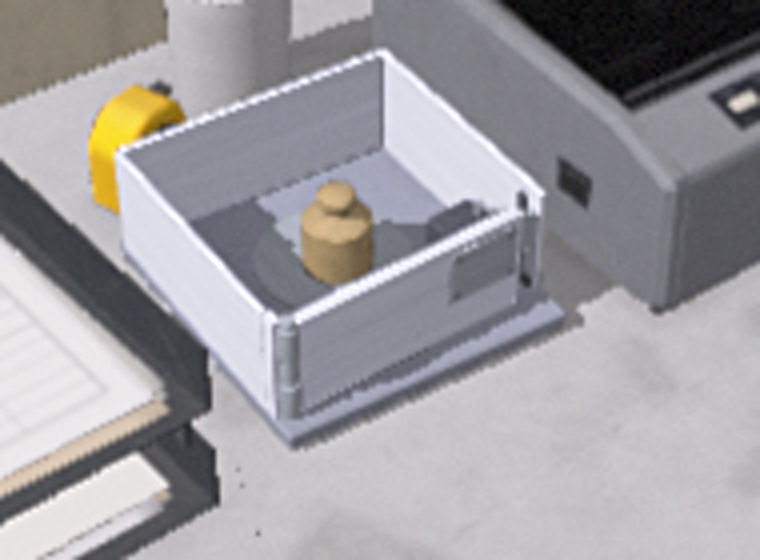

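View pics/t5.png

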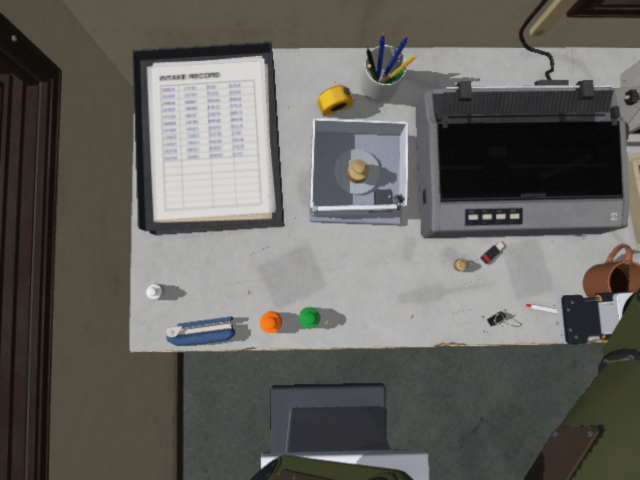

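View pics/d5t.png

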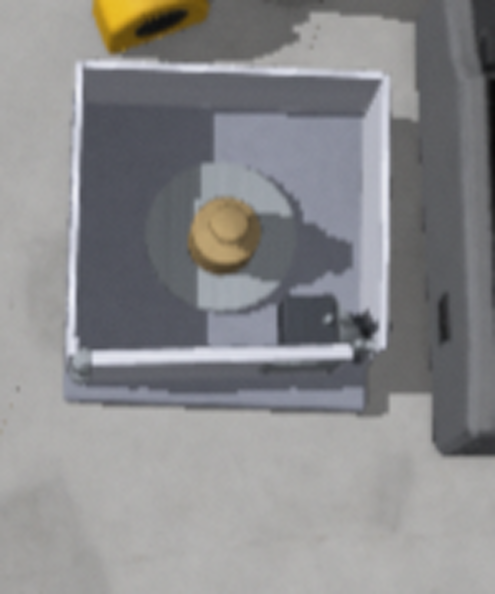

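The door stays shut by itself at about -0.1 rad (top crop edge (80,358) to (355,352)). The weight is on the pan and the small weights are unmoved. As a last check I'll look at the centring and at whether the door drifts over another second.

```bash
python3 -m jog '[[0,0,0,0,0,0,0],[0,0,0,0,0,0,0],[0,0,0,0,0,0,0],[0,0,0,0,0,0,0],[0,0,0,0,0,0,0],[0,0,0,0,0,0,0],[0,0,0,0,0,0,0],[0,0,0,0,0,0,0]]'; python3 - <<'E'
from h import *
from door import *
t=vision.camera("top"); old=cv2.imread("pics/t5.png")
print("drift",np.abs(t["color"][110:230,300:415].astype(int)-old[110:230,300:415]).mean())
un=lambda p:((p[0]+.5)/3.3-.5+290,(p[1]+.5)/3.3-.5+100)
print("knob",onz(t,un((229,223)),74).round(1),"pan",onz(t,un((224,237)),22).round(1))
d=W([0,0])
e=onz(t,un((355,352)),79)[:2]-h; c,s=np.cos(ps),np.sin(ps); e=np.array([c*e[0]+s*e[1],-s*e[0]+c*e[1]]); print("door",np.hypot(*e),np.arctan2(-e[0],-e[1]))
E
```

```text
clock: 25.85
eef_pos: [415.3, -379.8, 163.6]
eef_rot: [-3.142, 0.0, 0.044]
wrist_force: [0.1, 0.1, 0.2]
finger_gap: 0.2
drift 0.798743961352657
knob [685.9 -34.5  74. ] pan [690.  -37.3  22. ]
door 152.1013791381564 -0.0774690646749254
```

```bash
python3 -c "
from cell import order; print(order.sign_off())"
```

```text
the job is handed in; nothing more can be done
None
```

The 500 g brass weight is standing upright on the weighing pan, and the door is shut and held by its latch. I handed the job in at about 26 s, and no verdict was reported.

- **Weight:** I set it down with about 4 N net on the wrist. In the last picture it is upright and 3 to 5 mm from the pan's centre by that picture. The earlier two-camera fit puts it about 1 mm off, so the two disagree by a few millimetres.
- **Door:** I pushed it slowly. The tongue rode the strike at about 4–6 N, the force dropped as it snapped in, then the buffer rose stiffly. I stopped at about 9 N, below the 11–12 N that is said always to snap it in.
- **Latch check:** About 2–3 s after I let go, the door was still shut at about -0.08 rad. Two top pictures about 0.9 s apart showed no visible change in it. I could not read the latch joint directly.
- **Other objects:** The two smaller weights and the look-alikes were not touched, and the arm was clear of everything when I handed in.

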